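# Clamp the amber bottle on the bench shaker

## Task

Get the amber bottle ready for shaking: flip the shaker's red cam lever up to free the clamp bar, slide the bar back to make room, and stand the bottle upright on the mat between the two V-shaped jaws. Then slide the bar up until its sprung jaw is pushed in a few millimetres by the bottle, and flip the lever all the way down onto its stop to lock it there. Do not knock the other vessels about, and do not squeeze the glass hard.

Things in the scene. Friction and masses are not known exactly. Their poses are not given: they have to be found in the camera images.
- shaker: Bench-top orbital shaker, fixed: white housing, aluminium platform 272 x 200 mm with a black rubber mat, its top 90 mm above the bench. Origin at the centre of its underside; x along the clamp's slide, from the control panel (robot side) to the fixed jaw; y left, z up. Steel rails at y = -83 and +83 mm rise 5 mm over the mat. The mat between the jaws is clear.
- nest (a point): Point on the mat's top where the middle of the bottle's foot stands once clamped: 55 mm in +x of the shaker's middle, midway between the rails. Axes as the shaker's.
- fixed_jaw (a point): Apex of the fixed V jaw, 15 mm above the mat, at the shaker's x = 91 mm. Its black rubber faces open towards the shaker's -x, 104 degrees between them, out to y = -27 and +27 mm; it is 26 mm high over the mat. Axes as the shaker's.
- sprung_jaw (a point): Apex of the sprung V jaw, 15 mm above the mat, on the forward (+x) side of the clamp bar. Same shape as the fixed jaw and facing it. With the clamp bar at 0 and the jaw not pushed in it lies at the shaker's x = 49 mm. Axes as the shaker's.
- clamp_bar (a joint): Slide of the clamp bar (aluminium cross bar on two grey shoes on the rails), in m: 0 = fully forward, growing as it is drawn back along the shaker's -x to its stop at 0.085. Free, it slides with about 2.5 N; locked, it holds over 30 N. At 0.030 the sprung jaw just meets the bottle standing against the fixed jaw; at 0.050 or more the bottle goes in from above with room to spare.
- jaw (a joint): How far the sprung jaw is pushed back into the clamp bar, in m: 0 = not pushed, solid stop at 0.008. It presses with 1.5 N at first and 0.5 N more for each mm.
- cam_lever (a joint): Red cam lever at the right-hand (-y) end of the clamp bar, in rad: 0 = locked, lying inward (+y) over the bar and rising 16 degrees; grows as its free end swings up and over to the right, about an axis along the shaker's x, to a stop at 1.75; upright is 1.29. The cam bites on the rail below 0.75; above, the bar is free. It stays where left; turning it takes about 5 N at the grip.
- lever_pivot (a point): Pivot of the cam lever (axis along the shaker's x), 113 mm above the bench. It moves with the clamp bar: at the shaker's x = -15 mm less the clamp_bar value, y = -83 mm. Axes as the shaker's. The bar's top is 112 mm above the bench; the lever's top when upright is 205 mm.
- lever_grip (a point): Where to pinch the lever: middle of its red grip, 68 mm from the pivot, 132 mm above the bench when locked. The grip is 14 mm wide between flat flanks that face the shaker's +x and -x, 14 mm thick, and ends 24 mm beyond this point. Between fingers closed on the flanks the lever can turn freely, and the bar can be drawn along by it.
- amber_bottle_mid (a point): The amber glass bottle with a white cap, standing on the bench: 57 mm in diameter, 92 mm tall, 0.15 to 0.30 kg; straight-sided from 6 to 47 mm above its foot, then shoulder and cap. The point lies on its axis, 46 mm above its foot; z is along the axis. Grip it at the top of the straight side.
- white_bottle_mid (a point): Translucent whitish bottle with a brown cap, loose, 72 mm in diameter, 135 mm tall (to be left alone). The point lies on its axis half-way up.
- cylinder_mid (a point): Glass measuring cylinder, loose: tube 28 mm and foot 53 mm in diameter, 150 mm tall (to be left alone). The point lies on its axis half-way up.
- dropper_mid (a point): Translucent whitish plastic bottle with a dropper top, loose, 58 mm in diameter, 104 mm tall (to be left alone). The point lies on its axis half-way up.
- can (a point): Open grey metal can, fixed to the bench, 80 mm in diameter, 108 mm tall. The point lies on its axis half-way up.

How it is judged:
On the way, in this order (a step that is already met when the one before it is completed fails the run):
1. the cam lever is flipped up and the clamp bar is free (value of joint cam_lever above 1.1 rad), for 0.1 s.
2. the amber bottle stands upright on the mat between the jaws (x of amber_bottle_mid in the frame of nest between -0.05 and 0.01 m and y of amber_bottle_mid in the frame of nest between -0.02 and 0.02 m and z of amber_bottle_mid in the frame of nest below 0.052 m and angle between amber_bottle_mid's own z axis and vertical below 0.1 rad and value of joint cam_lever above 0.8 rad), for 0.2 s.
At the end, for the whole second after the job is handed in: The cam lever is down (below 0.15 rad); the amber bottle stands upright (within 0.08 rad) on the mat with its axis within 7 mm of the nest point, and the sprung jaw presses on it, pushed in by more than 1 mm (value of joint cam_lever below 0.15 rad and value of joint jaw above 0.001 m and horizontal distance between amber_bottle_mid and nest below 0.007 m and z of amber_bottle_mid in the frame of nest between 0.041 and 0.051 m and angle between amber_bottle_mid's own z axis and vertical below 0.08 rad and contact force between jaw and amber_bottle above 0.5 N); the robot touches nothing.
It fails at once if the white bottle is pushed more than 25 mm or knocked over (distance of white_bottle_mid from where it was at the start of the episode above 0.025 m).
It fails at once if the measuring cylinder is pushed more than 25 mm or knocked over (distance of cylinder_mid from where it was at the start of the episode above 0.025 m).
It fails at once if the dropper bottle is pushed more than 25 mm or knocked over (distance of dropper_mid from where it was at the start of the episode above 0.025 m).
It fails at once if the jaw squeezes the bottle with more than 30 N (contact force between jaw and amber_bottle above 30 N).
It fails at once if the amber bottle is tipped by more than 45 degrees (angle between amber_bottle_mid's own z axis and vertical above 0.78 rad).
It also fails if it takes over 69 s, if anything falls off the work surface, if the arm or the gripper's body presses on something with over 40 N, if the wrist force passes 120 N, or if a joint passes its speed limit or range.

## Robot

A 6-joint arm with a two-finger parallel gripper is mounted at the origin on a cart in front of the work surface, level with it; the furniture and walls round the work are solid. World frame = base frame: x ahead of the robot, y to its left, z up, the work surface at z = 0. Lengths are in m, angles in rad, forces in N, time in s.
With the tool pointing down it reaches from about 0.35 to 0.775 m from the base axis. Payload 7.3 kg.
Tool frame: the origin (TCP) lies at the very end of the fingers, on their centre line; the grasp point (between the pads) lies 19 mm behind it; z points along the fingers, y is the line along which they close (so a half turn about z gives the same grasp; the last joint's range is limited). The gripper opens to 92 mm and grips with 3 to 60 N. Pads are 19 mm wide; open, the fingers measure 130 mm over their backs; the gripper's body (75 mm by 190 mm) begins 47 mm behind the grasp point.
Start: joints at [-1.278, 0.342, 1.524, -0, 1.275, -0.146], TCP at [0.223, -0.475, 0.227] pointing down, gripper open.
Joint ranges: [-2.53, 2.53], [-0.77, 2.02], [0.04, 2.7], [-1, 4.14], [0.28, 2.66], [-3.11, 3.11]. Speed limits (rad/s): [2.57, 2.57, 3.14, 3.14, 3.14, 3.14].

## Interface

Orientations are given as [roll, pitch, yaw] about the fixed x, y, z axes, in that order (R = Rz(yaw) Ry(pitch) Rx(roll)).
In Python, from cell import robot, read_camera, get_calibration gives the robot as it stands. The module is installed in compiled form; this text tells all that it offers.
- The arm moves only by the tool send_rows, never from a script. Its argument "plan" is a list of rows, each a list of 2 entries, a list of its own where there are three numbers: the shift along the tool's x, y, z as a fraction of full scale, then the turn, a rotation vector about the tool's x, y, z as a fraction of full scale. A call has exactly 10 rows; each row shifts and turns the commanded pose from where the row before left it, along the tool's axes as they then stand; what a row does not reach is not made up. Full scale, the value 1, is 0.025 m for a shift and 90 degrees for a turn. A row lasts 1/8 s, in which the tool goes at most 62.5 mm and 10.7 degrees, less where a joint would pass 70% of its speed; a pose out of reach is approached as far as the arm can. A call with a number of a shift or a turn outside -1 to 1 is refused whole. A call with a gripper value outside its range is refused whole. "gripper" is the opening, from -1 (shut) to 1 (fully open), so that 0 is half open, set as the call begins (left out, the last holds). The fingers move at their own pace and stop on an object; "force" is the grip in N (left out, the last holds). Time passes only in rows, so rows that do not move let the fingers close, or fill a call up. It gives the time, the measured TCP pose, the force, the opening and the grip force at its end, in the units of the state.
- robot.observe(): the state, without advancing time (a new reading comes with each control period).
- read_camera(name): name is "scene" or "top" or "wrist"; returns (picture, depth): 400x640x3 uint8, blue, green, red; 400x640 float32, m along the optical axis (not along the pixel's ray), 0 where there is no reading.
- get_calibration(name): a dict with "intrinsics" (3x3 intrinsics, pixels), "dist_coeffs" ([k1, k2, p1, p2, k3] as OpenCV has them; the pictures are not rectified), "rvec" (rotation vector, rad) and "tvec" (3), from world to camera coordinates, as OpenCV has them. Camera axes: x right, y down, z forward; pixel columns grow to the right and rows downward; lengths in m; the calibration is good to about 2 mm. A picture is of the moment at which its call begins: read the wrist's pose just before it. get_calibration takes no time and is no camera call; for the wrist camera it gives the pose at the moment of the call.
- robot.hand_in(): hands the job in; it is judged then, once.
The state is a dict: "time": time; "qpos": joint angles; "qvel": joint speeds; "joint_efforts": joint torques, N m; "tool_pos": TCP position; "tool_rot": TCP orientation; "contact_force": force on the tool from outside, world axes, zero at the start; "torque": the same for the moment, N m; "opening": finger opening in m; "grip_force": force on a finger pad.
Only numpy, scipy, OpenCV 4.12 (cv2) and the standard library are available. Lean on these libraries where they do the work, as an engineer would, in place of code of your own. Each camera call takes 0.05 s, during which the arm holds its last target. There are 200 camera calls.

## Working session

There is one attempt and no reset: what is moved stays moved. The work goes in short steps, Python scripts to look and compute and a tool call to move; the robot and the scene stay as the last step left them, time stands still between calls to the robot, and variables do not carry over. Pictures are saved under pics/ and viewed, at most 11 in all, crops included, and the job is handed in when it is done.

Besides the shell and the picture viewer there is one more tool, called after "Call:" as name(argument=value, ...), one argument or row to a line, values as JSON. send_rows: Moves the arm, as the interface text tells. Shift numbers are shares of 0.025 m and turn numbers shares of 90 degrees, none past 1 either way. Its arguments: {"type":"object","properties":{"plan":{"type":"array"},"gripper":{"type":"number"},"force":{"type":"number"}},"required":["plan"]}

```bash
mkdir -p pics
python3 - <<'E'
from cell import robot, read_camera, get_calibration
import cv2,numpy as np
s=robot.observe();print(s['time'],s['tool_pos'],s['tool_rot'],s['opening'])
for n in('top','scene'):
    p,d=read_camera(n);cv2.imwrite(f'pics/{n}0.png',p);np.savez(f'{n}0.npz',p=p,d=d)
    c=get_calibration(n);print(n,c)
E
```

```text
0.0 [ 0.22295182 -0.47486305  0.22605988] [-3.14009506e+00 -1.97460553e-04  4.38802507e-01] 0.09152811268229151
top {'intrinsics': array([[447.31102901,   0.        , 314.86216456],
       [  0.        , 447.31102901, 198.09091455],
       [  0.        ,   0.        ,   1.        ]]), 'dist_coeffs': array([-0.08955611,  0.        ,  0.        ,  0.        ,  0.        ]), 'rvec': array([ 2.18629965, -2.18513766,  0.13906683]), 'tvec': array([0.05693479, 0.55602919, 0.90076558])}
scene {'intrinsics': array([[418.11520324,   0.        , 315.16760235],
       [  0.        , 418.11520324, 194.61444297],
       [  0.        ,   0.        ,   1.        ]]), 'dist_coeffs': array([-0.10025073,  0.        ,  0.        ,  0.        ,  0.        ]), 'rvec': array([ 1.72946775,  1.26458268, -0.76076183]), 'tvec': array([-0.23638731, -0.13975037,  1.40478872])}
```

View pics/top0.png

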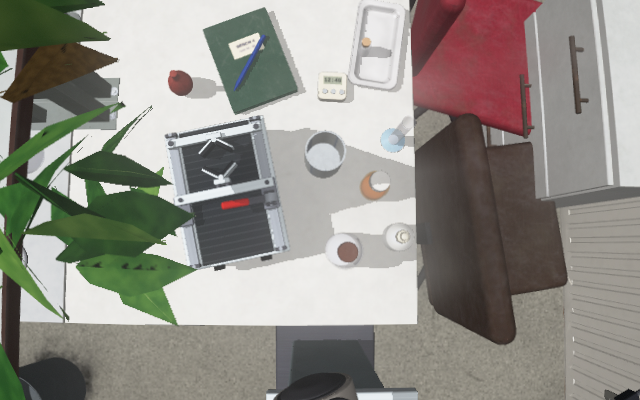

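View pics/scene0.png

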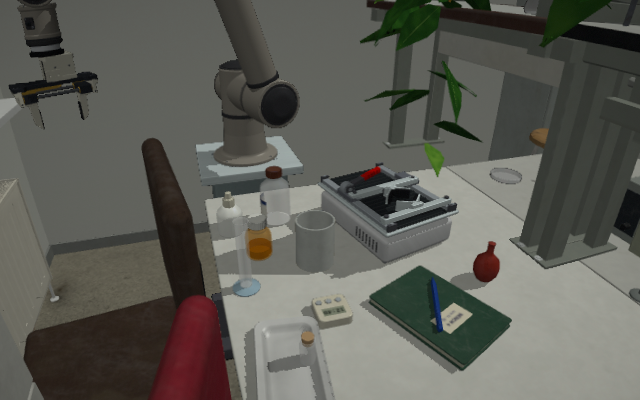

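The top view shows the shaker centred near (228,190), yawed slightly, with its lever at (235,204). The amber bottle's cap is at (380,181), the can at (325,150), the white bottle at (345,250), the dropper at (400,236) and the cylinder at about (395,138).

```bash
cat > h.py <<'E'
import cv2,numpy as np
from cell import get_calibration
def cam(n):
    c=get_calibration(n);R=cv2.Rodrigues(np.array(c['rvec'],float))[0];return c['intrinsics'],c['dist_coeffs'],R,np.array(c['tvec'],float).ravel()
def rays(n,uv,C=None):
    K,D,R,t=C or cam(n);q=cv2.undistortPoints(np.array(uv,float).reshape(-1,1,2),K,D).reshape(-1,2)
    return -R.T@t, np.c_[q,np.ones(len(q))]@R
def onplane(n,uv,z,C=None):
    o,r=rays(n,uv,C);return o+r*((z-o[2])/r[:,2])[:,None]
def cloud(n,d,C=None):
    v,u=np.mgrid[:d.shape[0],:d.shape[1]];o,r=rays(n,np.c_[u.ravel(),v.ravel()],C)
    P=o+r*d.reshape(-1,1);P[d.ravel()==0]=np.nan;return P.reshape(*d.shape,3)
E
python3 - <<'E'
from h import *
f=np.load('top0.npz');p,d=f['p'],f['d'];P=cloud('top',d);Z=P[...,2]
hsv=cv2.cvtColor(p,cv2.COLOR_BGR2HSV)
vis=np.zeros_like(p);
for lo,hi,c in((.08,.1,(0,255,0)),(.1,.12,(255,0,0)),(.12,.14,(0,0,255)),(.14,.3,(200,200,200)),(.02,.08,(0,90,90))):vis[(Z>lo)&(Z<hi)]=c
a=p[90:290,150:430];b=vis[90:290,150:430]
cv2.imwrite('pics/crop.png',cv2.resize(np.vstack([a,b])[:,:],None,fx=2.8*.53,fy=2.8*.53) if 0 else cv2.resize(p[100:280,150:310],None,fx=3.3,fy=3.3,interpolation=cv2.INTER_CUBIC));cv2.imwrite('pics/z.png',cv2.resize(b,None,fx=2.5,fy=2.5,interpolation=0))
m=(hsv[...,1]>170)&((hsv[...,0]<5)|(hsv[...,0]>175)); m[:,:190]=0;m[:,300:]=0;m[:100]=0
q=P[m];print('red',len(q),np.nanmean(q,0),np.nanmin(q,0),np.nanmax(q,0))
# shaker side points per z
for name,(u0,u1,v0,v1) in dict(amber=(355,395,165,205),can=(300,350,125,178),white=(322,368,230,272),drop=(382,418,218,256),cyl=(375,412,118,158)).items():
    q=P[v0:v1,u0:u1].reshape(-1,3);q=q[q[:,2]>.02];h=np.nanpercentile(q[:,2],97);t=q[q[:,2]>h-.012];print(name,h.round(3),t.mean(0).round(3),t.min(0).round(3),t.max(0).round(3),len(t))
E
```

```text
red 99 [0.53359563 0.21318919 0.14186988] [0.52619663 0.19149786 0.13439578] [0.53931069 0.2284106  0.14739008]
amber 0.094 [ 0.584 -0.066  0.092] [ 0.564 -0.087  0.082] [ 0.603 -0.047  0.097] 349
can 0.103 [0.642 0.04  0.1  ] [0.601 0.001 0.091] [0.681 0.08  0.105] 343
white 0.136 [0.448 0.002 0.134] [ 0.431 -0.016  0.126] [0.465 0.02  0.14 ] 321
drop 0.104 [ 0.477 -0.11   0.101] [ 0.467 -0.12   0.092] [ 0.484 -0.101  0.107] 67
cyl 0.151 [ 0.683 -0.107  0.147] [ 0.672 -0.119  0.139] [ 0.696 -0.099  0.154] 39
```

View pics/crop.png

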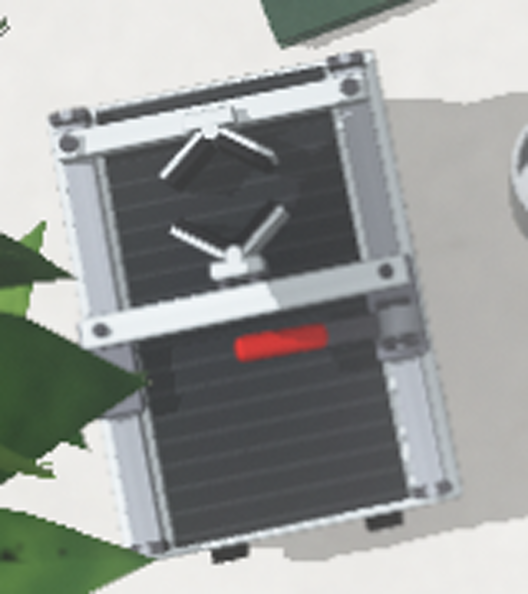

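View pics/z.png

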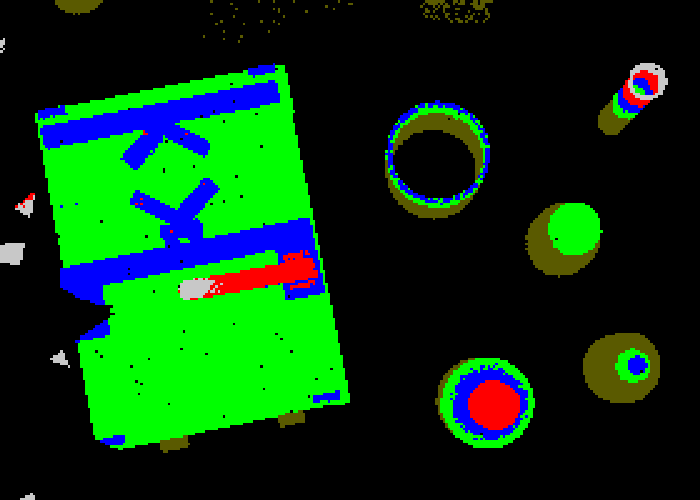

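The crop shows the jaws facing each other, with their apexes at crop (208,130) and (233,255). The red grip is behind the bar at (282,342). The height map gives a clean platform outline.

```bash
cat >> h.py <<'E'
def shaker(P,box):
    u0,u1,v0,v1=box;q=P[v0:v1,u0:u1].reshape(-1,3);q=q[(q[:,2]>.082)&(q[:,2]<.12)]
    (c,sz,a)=cv2.minAreaRect((q[:,:2]*1000).astype(np.float32));return c,sz,a
E
python3 - <<'E'
from h import *
f=np.load('top0.npz');p,d=f['p'],f['d'];P=cloud('top',d)
c,sz,a=shaker(P,(150,295,100,275));print(c,sz,a)
ang=a if sz[0]>sz[1] else a-90
print('yaw',ang)
y=np.radians(ang);c=np.array(c)/1000
Rm=np.array([[np.cos(y),-np.sin(y)],[np.sin(y),np.cos(y)]])
loc=lambda w:(np.atleast_2d(w)[:,:2]-c)@Rm
# jaw apexes, from crop, z~.116 ; rail/bar pts
cr=lambda u,v:(150+u/3.3-.35,100+v/3.3-.35)
print('apex',loc(onplane('top',[cr(210,133),cr(235,248)],.116))*1000)
hsv=cv2.cvtColor(p,cv2.COLOR_BGR2HSV)
m=(hsv[...,1]>170)&((hsv[...,0]<5)|(hsv[...,0]>175)); m[:,:190]=0;m[:,300:]=0;m[:100]=0
q=loc(P[m])*1000;print('red',q.min(0),q.max(0),q.mean(0))
mm=(P[...,2]>.105)&(P[...,2]<.116);mm[:,:160]=0;mm[:,295:]=0;mm[:100]=0;mm[275:]=0
q=loc(P[mm])*1000
h,e=np.histogram(q[:,0],np.arange(-140,145,4))
print([(int(x),int(n)) for x,n in zip(e,h) if n])
E
```

```text
(562.7269897460938, 232.4427490234375) (272.23065185546875, 201.04115295410156) 11.502212524414062
yaw 11.502212524414062
apex [[96.75356617  0.48528555]
 [28.26788416 -1.80686802]]
red [-37.44611263 -34.46866804] [-26.54098121   2.48006384] [-32.38558655 -13.05792604]
[(-132, 1), (-128, 1), (-52, 34), (-48, 45), (-44, 22), (-40, 7), (-36, 2), (-32, 2), (-28, 4), (-24, 21), (-20, 32), (-16, 53), (-12, 244), (-8, 206), (-4, 205), (0, 212), (4, 128), (8, 26), (12, 20), (16, 17), (20, 7), (24, 10), (28, 17), (32, 17), (36, 12), (40, 14), (44, 11), (48, 7), (68, 8), (72, 22), (76, 15), (80, 26), (84, 20), (88, 16), (92, 12), (96, 10), (100, 185), (104, 166), (108, 163), (112, 189), (116, 37), (124, 4), (128, 5)]
```

```bash
cat >> h.py <<'E'
C0=np.array([.5627,.2324]);YAW=np.radians(11.5)
def W(lx,ly,z):
    c,s=np.cos(YAW),np.sin(YAW);return np.array([C0[0]+c*lx-s*ly,C0[1]+s*lx+c*ly,z])
def L(w):
    c,s=np.cos(YAW),np.sin(YAW);d=np.array(w)[:2]-C0;return np.array([c*d[0]+s*d[1],-s*d[0]+c*d[1]])
def rows(p0,y0,p1,y1,N):
    "per-row tool-frame fractions for a straight move, tool down; yaw in deg"
    D=(np.array(p1)-p0)/N;o=[]
    for i in range(N):
        y=np.radians(y0+(y1-y0)*i/N);c,s=np.cos(y),np.sin(y)
        o.append([[round(float(v)/.025,2) for v in(c*D[0]+s*D[1],s*D[0]-c*D[1],-D[2])],[0,0,round(-(y1-y0)/N/90,3)]])
    for k in range(0,N,10):print(o[k:k+10])
E
python3 - <<'E'
from h import *
f=np.load('top0.npz');P=cloud('top',f['d'])
q=P[(P[...,2]>.2)&(P[...,0]>.25)&(P[...,0]<.8)&(P[...,1]<.45)&(P[...,1]>-.5)]
print(len(q));
for y in np.arange(.1,.45,.05):
    t=q[(q[:,1]>y)&(q[:,1]<y+.05)]
    if len(t):print(round(y,2),len(t),t.min(0).round(2),t.max(0).round(2))
print(W(-.0324,-.0176,0),W(-.0324,-.083,0))
rows([.223,-.475,.226],25.1,[.5345,.2087,.2],101.5,30)
E
```

```text
33733
0.15 262 [0.58 0.19 0.71] [0.58 0.2  0.74]
0.2 6072 [0.41 0.2  0.4 ] [0.58 0.25 0.77]
0.25 11171 [0.34 0.25 0.25] [0.68 0.3  0.68]
0.3 8990 [0.34 0.3  0.26] [0.67 0.35 0.64]
0.35 4647 [0.31 0.35 0.24] [0.69 0.4  0.57]
0.4 2357 [0.35 0.4  0.2 ] [0.68 0.45 0.5 ]
[0.53445932 0.2086938  0.        ] [0.54749798 0.14460673 0.        ]
[[[0.76, -0.65, 0.03], [0, 0, -0.028]], [[0.79, -0.61, 0.03], [0, 0, -0.028]], [[0.82, -0.58, 0.03], [0, 0, -0.028]], [[0.84, -0.54, 0.03], [0, 0, -0.028]], [[0.87, -0.5, 0.03], [0, 0, -0.028]], [[0.89, -0.47, 0.03], [0, 0, -0.028]], [[0.91, -0.43, 0.03], [0, 0, -0.028]], [[0.92, -0.38, 0.03], [0, 0, -0.028]], [[0.94, -0.34, 0.03], [0, 0, -0.028]], [[0.96, -0.3, 0.03], [0, 0, -0.028]]]
[[[0.97, -0.26, 0.03], [0, 0, -0.028]], [[0.98, -0.21, 0.03], [0, 0, -0.028]], [[0.99, -0.17, 0.03], [0, 0, -0.028]], [[0.99, -0.13, 0.03], [0, 0, -0.028]], [[1.0, -0.08, 0.03], [0, 0, -0.028]], [[1.0, -0.04, 0.03], [0, 0, -0.028]], [[1.0, 0.01, 0.03], [0, 0, -0.028]], [[1.0, 0.05, 0.03], [0, 0, -0.028]], [[1.0, 0.09, 0.03], [0, 0, -0.028]], [[0.99, 0.14, 0.03], [0, 0, -0.028]]]
[[[0.98, 0.18, 0.03], [0, 0, -0.028]], [[0.98, 0.23, 0.03], [0, 0, -0.028]], [[0.96, 0.27, 0.03], [0, 0, -0.028]], [[0.95, 0.31, 0.03], [0, 0, -0.028]], [[0.94, 0.35, 0.03], [0, 0, -0.028]], [[0.92, 0.4, 0.03], [0, 0, -0.028]], [[0.9, 0.44, 0.03], [0, 0, -0.028]], [[0.88, 0.48, 0.03], [0, 0, -0.028]], [[0.86, 0.51, 0.03], [0, 0, -0.028]], [[0.84, 0.55, 0.03], [0, 0, -0.028]]]
```

Run:
```python
from h import *
f=np.load('top0.npz');P=cloud('top',f['d'])
q=P[(P[...,2]>.2)&(P[...,0]>.2)&(P[...,0]<.8)&(P[...,1]<.45)&(P[...,1]>-.1)]
for y in np.arange(.1,.36,.03):
  for x in np.arange(.25,.75,.05):
    t=q[(abs(q[:,1]-y-.015)<.015)&(abs(q[:,0]-x-.025)<.025)]
    print(f'{t[:,2].min():.2f}' if len(t)>3 else ' -- ',end=' ')
  print(round(y,2))
```

```text
--   --   --   --   --   --   --   --   --   --  0.1
 --   --   --   --   --   --   --   --   --   --  0.13
 --   --   --   --   --   --   --   --   --   --  0.16
 --   --   --  0.41 0.41 0.41 0.63  --   --   --  0.19
 --   --   --  0.41 0.42 0.40 0.63  --   --   --  0.22
 --  0.25 0.26 0.41 0.26 0.40 0.41  --  0.50  --  0.25
 --  0.25 0.25 0.42 0.26 0.32 0.42 0.34 0.30  --  0.28
 --  0.60 0.26 0.42 0.46 0.32 0.35 0.30 0.28  --  0.31
 --   --  0.27 0.44 0.48 0.50 0.33 0.30  --   --  0.34
```

```bash
cat >> h.py <<'E'
from scipy.spatial.transform import Rotation as Ro, Slerp
def pose(h,t): return Ro.from_euler('z',h,degrees=True)*Ro.from_euler('x',180,degrees=True)*Ro.from_euler('y',t,degrees=True)
def path(p0,R0,wps):
    "wps: list of (p,R,n): prints per-row tool-frame fractions"
    o=[]
    for p,R,n in wps:
        S=Slerp([0,1],Ro.concatenate([R0,R]));p0=np.array(p0,float);p=np.array(p,float)
        for i in range(n):
            A,B=S(i/n),S((i+1)/n);d=A.inv().apply((p-p0)/n)/.025;w=(A.inv()*B).as_rotvec()/(np.pi/2)
            o.append([[round(float(v),2)for v in d],[round(float(v),3)for v in w]])
        p0,R0=p,R
    while len(o)%10:o.append([[0,0,0],[0,0,0]])
    for k in range(0,len(o),10):print(o[k:k+10])
def grip(lx,th,t,a=.012):
    "TCP for the lever at angle th, tilt t deg, lever plane lx"
    b=th+np.radians(16);t=np.radians(t);return W(lx,-.083+.068*np.cos(b)+a*np.sin(t),.113+.068*np.sin(b)-a*np.cos(t))
def now():
    from cell import robot
    s=robot.observe();return s['tool_pos'],Ro.from_euler('xyz',s['tool_rot'])
E
python3 - <<'E'
from h import *
p,R=now();g=grip(-.0324,0,22.5);print(g)
T=pose(101.5,22.5)
path(p,R,[(g+[0,-.03,.075],T,30)])
E
```

```text
[0.5335506  0.2131603  0.12065679]
[[[0.75, -0.62, 0.04], [0.006, 0.007, -0.028]], [[0.77, -0.58, 0.06], [0.006, 0.007, -0.028]], [[0.8, -0.55, 0.07], [0.006, 0.007, -0.028]], [[0.82, -0.51, 0.08], [0.006, 0.007, -0.028]], [[0.84, -0.48, 0.1], [0.006, 0.007, -0.028]], [[0.86, -0.44, 0.11], [0.006, 0.007, -0.028]], [[0.88, -0.4, 0.12], [0.006, 0.007, -0.028]], [[0.89, -0.36, 0.14], [0.006, 0.007, -0.028]], [[0.91, -0.32, 0.15], [0.006, 0.007, -0.028]], [[0.92, -0.28, 0.16], [0.006, 0.007, -0.028]]]
[[[0.93, -0.24, 0.17], [0.006, 0.007, -0.028]], [[0.93, -0.19, 0.19], [0.006, 0.007, -0.028]], [[0.94, -0.15, 0.2], [0.006, 0.007, -0.028]], [[0.94, -0.11, 0.21], [0.006, 0.007, -0.028]], [[0.94, -0.06, 0.22], [0.006, 0.007, -0.028]], [[0.94, -0.02, 0.23], [0.006, 0.007, -0.028]], [[0.94, 0.02, 0.24], [0.006, 0.007, -0.028]], [[0.94, 0.07, 0.25], [0.006, 0.007, -0.028]], [[0.93, 0.11, 0.26], [0.006, 0.007, -0.028]], [[0.92, 0.15, 0.27], [0.006, 0.007, -0.028]]]
[[[0.91, 0.19, 0.28], [0.006, 0.007, -0.028]], [[0.9, 0.24, 0.29], [0.006, 0.007, -0.028]], [[0.88, 0.28, 0.29], [0.006, 0.007, -0.028]], [[0.87, 0.32, 0.3], [0.006, 0.007, -0.028]], [[0.85, 0.36, 0.31], [0.006, 0.007, -0.028]], [[0.83, 0.4, 0.31], [0.006, 0.007, -0.028]], [[0.81, 0.44, 0.32], [0.006, 0.007, -0.028]], [[0.78, 0.47, 0.32], [0.006, 0.007, -0.028]], [[0.76, 0.51, 0.33], [0.006, 0.007, -0.028]], [[0.73, 0.55, 0.33], [0.006, 0.007, -0.028]]]
```

Call:
send_rows(
  plan=[
    [[0.75,-0.62,0.04],[0.006,0.007,-0.028]],
    [[0.77,-0.58,0.06],[0.006,0.007,-0.028]],
    [[0.8,-0.55,0.07],[0.006,0.007,-0.028]],
    [[0.82,-0.51,0.08],[0.006,0.007,-0.028]],
    [[0.84,-0.48,0.1],[0.006,0.007,-0.028]],
    [[0.86,-0.44,0.11],[0.006,0.007,-0.028]],
    [[0.88,-0.4,0.12],[0.006,0.007,-0.028]],
    [[0.89,-0.36,0.14],[0.006,0.007,-0.028]],
    [[0.91,-0.32,0.15],[0.006,0.007,-0.028]],
    [[0.92,-0.28,0.16],[0.006,0.007,-0.028]],
  ],
  gripper=0,
  force=30,
)

```text
time: 1.35
tool_pos: [0.327, -0.2541, 0.2165]
tool_rot: [-3.074, -0.128, 0.878]
contact_force: [-0.4, 0.1, 0.4]
opening: 0.0458
grip_force: 0.0
```

Call:
send_rows(
  plan=[
    [[0.93,-0.24,0.17],[0.006,0.007,-0.028]],
    [[0.93,-0.19,0.19],[0.006,0.007,-0.028]],
    [[0.94,-0.15,0.2],[0.006,0.007,-0.028]],
    [[0.94,-0.11,0.21],[0.006,0.007,-0.028]],
    [[0.94,-0.06,0.22],[0.006,0.007,-0.028]],
    [[0.94,-0.02,0.23],[0.006,0.007,-0.028]],
    [[0.94,0.02,0.24],[0.006,0.007,-0.028]],
    [[0.94,0.07,0.25],[0.006,0.007,-0.028]],
    [[0.93,0.11,0.26],[0.006,0.007,-0.028]],
    [[0.92,0.15,0.27],[0.006,0.007,-0.028]],
  ],
)

```text
time: 2.6
tool_pos: [0.4294, -0.0344, 0.2068]
tool_rot: [-3.066, -0.271, 1.317]
contact_force: [-0.1, 0.1, 0.9]
opening: 0.0458
grip_force: 0.0
```

Call:
send_rows(
  plan=[
    [[0.91,0.19,0.28],[0.006,0.007,-0.028]],
    [[0.9,0.24,0.29],[0.006,0.007,-0.028]],
    [[0.88,0.28,0.29],[0.006,0.007,-0.028]],
    [[0.87,0.32,0.3],[0.006,0.007,-0.028]],
    [[0.85,0.36,0.31],[0.006,0.007,-0.028]],
    [[0.83,0.4,0.31],[0.006,0.007,-0.028]],
    [[0.81,0.44,0.32],[0.006,0.007,-0.028]],
    [[0.78,0.47,0.32],[0.006,0.007,-0.028]],
    [[0.76,0.51,0.33],[0.006,0.007,-0.028]],
    [[0.73,0.55,0.33],[0.006,0.007,-0.028]],
  ],
)

```text
time: 3.85
tool_pos: [0.5312, 0.186, 0.1969]
tool_rot: [-3.125, -0.403, 1.777]
contact_force: [0.3, 0.1, -0.5]
opening: 0.0463
grip_force: 0.0
```

Run:
```python
from h import *
from cell import read_camera
p,R=now();print(p,(pose(101.5,22.5).inv()*R).magnitude()*57.3)
C=cam('wrist');im,d=read_camera('wrist');cv2.imwrite('pics/w1.png',im);P=cloud('wrist',d,C)
hsv=cv2.cvtColor(im,cv2.COLOR_BGR2HSV)
m=(hsv[...,1]>150)&((hsv[...,0]<6)|(hsv[...,0]>174))
q=P[m];q=q[(q[:,2]>.1)&(q[:,2]<.17)];l=np.array([L(x)for x in q])*1000
print('red',len(q),np.percentile(l,[2,50,98],axis=0).round(1),np.percentile(q[:,2],[2,50,98]))
path(p,R,[(grip(-.0324,0,22.5),pose(101.5,22.5),10)])
```

```text
[0.53117031 0.18598607 0.19689095] 1.2793861098085535
red 1032 [[-39.6 -42.3]
 [-33.  -18.6]
 [ 44.3   5. ]] [0.1161131  0.13833581 0.14475273]
[[[-0.02, 0.04, 0.32], [-0.001, -0.001, 0.0]], [[-0.02, 0.04, 0.32], [-0.001, -0.001, 0.0]], [[-0.02, 0.04, 0.32], [-0.001, -0.001, 0.0]], [[-0.02, 0.04, 0.32], [-0.001, -0.001, 0.0]], [[-0.02, 0.03, 0.32], [-0.001, -0.001, 0.0]], [[-0.02, 0.03, 0.32], [-0.001, -0.001, 0.0]], [[-0.02, 0.03, 0.32], [-0.001, -0.001, 0.0]], [[-0.02, 0.03, 0.32], [-0.001, -0.001, 0.0]], [[-0.02, 0.03, 0.32], [-0.001, -0.001, 0.0]], [[-0.02, 0.03, 0.32], [-0.001, -0.001, 0.0]]]
```

View pics/w1.png

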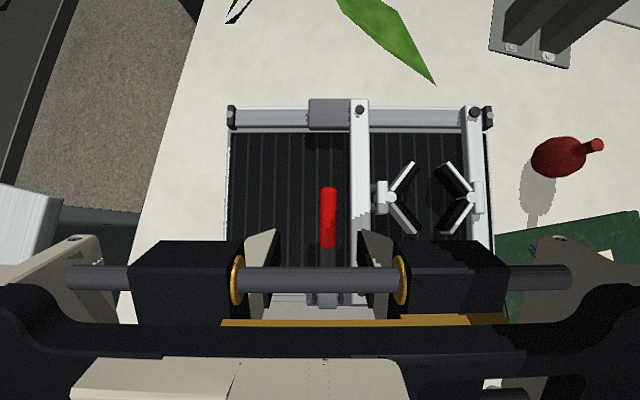

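The wrist view shows the red grip at (329,217), centred between the fingers, with the jaws clear at (400,197) and (460,197). Next I descend and pinch.

Call:
send_rows(
  plan=[
    [[-0.02,0.04,0.4],[-0.001,-0.001,0]],
    [[-0.02,0.04,0.4],[-0.001,-0.001,0]],
    [[-0.02,0.04,0.4],[-0.001,-0.001,0]],
    [[-0.02,0.04,0.4],[-0.002,-0.002,0]],
    [[-0.02,0.04,0.4],[-0.002,-0.002,0]],
    [[-0.02,0.04,0.4],[-0.002,-0.002,0]],
    [[-0.03,0.04,0.4],[0,0,0]],
    [[-0.03,0.04,0.4],[0,0,0]],
    [[0,0,0],[0,0,0]],
    [[0,0,0],[0,0,0]],
  ],
)

```text
time: 5.15
tool_pos: [0.5332, 0.212, 0.1215]
tool_rot: [-3.139, -0.389, 1.774]
contact_force: [0.1, 0.3, 0.3]
opening: 0.0457
grip_force: 0.0
```

Call:
send_rows(
  plan=[
    [[0,0,0],[0,0,0]],
    [[0,0,0],[0,0,0]],
    [[0,0,0],[0,0,0]],
    [[0,0,0],[0,0,0]],
    [[0,0,0],[0,0,0]],
    [[0,0,0],[0,0,0]],
    [[0,0,0],[0,0,0]],
    [[0,0,0],[0,0,0]],
    [[0,0,0],[0,0,0]],
    [[0,0,0],[0,0,0]],
  ],
  gripper=-1,
  force=35,
)

```text
time: 6.4
tool_pos: [0.5328, 0.212, 0.1215]
tool_rot: [-3.139, -0.389, 1.774]
contact_force: [-3.5, -2.3, 4.2]
opening: 0.0135
grip_force: 35.0
```

Run:
```python
from h import *
p,R=now();T=pose(101.5,22.5);print(p,L(p),(T.inv()*R).magnitude()*57.3)
x=L(p)[0]
g0=grip(x,0,22.5);w=[(p+grip(x,t,22.5)-g0,R,1) for t in np.linspace(0,1.4,11)[1:]]
path(p,R,w)
```

```text
[0.53282897 0.21197181 0.12145149] [-0.03334408 -0.01406276] 0.36550641131504596
[[[0.01, -0.0, -0.38], [0.0, 0.0, 0.0]], [[-0.04, -0.0, -0.38], [0.0, 0.0, 0.0]], [[-0.09, -0.0, -0.37], [0.0, 0.0, 0.0]], [[-0.14, -0.0, -0.35], [0.0, 0.0, 0.0]], [[-0.19, -0.0, -0.33], [0.0, 0.0, 0.0]], [[-0.23, -0.0, -0.3], [0.0, 0.0, 0.0]], [[-0.27, -0.0, -0.26], [0.0, 0.0, 0.0]], [[-0.31, -0.0, -0.22], [0.0, 0.0, 0.0]], [[-0.34, -0.0, -0.18], [0.0, 0.0, 0.0]], [[-0.36, -0.0, -0.13], [0.0, 0.0, 0.0]]]
```

Call:
send_rows(
  plan=[
    [[0.01,0,-0.38],[0,0,0]],
    [[-0.04,0,-0.38],[0,0,0]],
    [[-0.09,0,-0.37],[0,0,0]],
    [[-0.14,0,-0.35],[0,0,0]],
    [[-0.19,0,-0.33],[0,0,0]],
    [[-0.23,0,-0.3],[0,0,0]],
    [[-0.27,0,-0.26],[0,0,0]],
    [[-0.31,0,-0.22],[0,0,0]],
    [[-0.34,0,-0.18],[0,0,0]],
    [[-0.36,0,-0.13],[0,0,0]],
  ],
)

```text
time: 7.65
tool_pos: [0.5476, 0.1417, 0.1713]
tool_rot: [-3.139, -0.392, 1.775]
contact_force: [-4.7, 8.7, -3.5]
opening: 0.0138
grip_force: 35.0
```

Call:
send_rows(
  plan=[
    [[0,-0.15,0],[0,0,0]],
    [[0,-0.28,0],[0,0,0]],
    [[0,-0.28,0],[0,0,0]],
    [[0,-0.28,0],[0,0,0]],
    [[0,-0.28,0],[0,0,0]],
    [[0,-0.28,0],[0,0,0]],
    [[0,-0.28,0],[0,0,0]],
    [[0,-0.28,0],[0,0,0]],
    [[0,-0.28,0],[0,0,0]],
    [[0,-0.1,0],[0,0,0]],
  ],
)

```text
time: 8.9
tool_pos: [0.4881, 0.128, 0.1712]
tool_rot: [3.141, -0.388, 1.775]
contact_force: [1.2, 4.2, -3.9]
opening: 0.0133
grip_force: 35.0
```

Run:
```python
from h import *
from cell import robot
p,R=now();print(p,L(p),robot.observe()['contact_force'])
b=np.array([.584,-.067]);h=np.radians(15);t=np.radians(15)
T=pose(15,15);zt=T.apply([0,0,1])
g=np.r_[b,.040]+.016*zt  # grasp 16 mm behind the tip
print('pick TCP',g)
up=p-.075*R.apply([0,0,1])
path(up,R,[(g-.13*zt,T,20),(g,T,10)])
```

```text
[0.48805753 0.12799213 0.17120969] [-0.09395958 -0.08743053] [ 1.20708224  4.20645723 -3.88167101]
pick TCP [ 0.588      -0.0659282   0.02454519]
[[[-0.41, 0.05, 0.03], [-0.015, -0.003, 0.046]], [[-0.4, 0.08, 0.03], [-0.015, -0.003, 0.046]], [[-0.4, 0.11, 0.04], [-0.015, -0.003, 0.046]], [[-0.39, 0.13, 0.04], [-0.015, -0.003, 0.046]], [[-0.38, 0.16, 0.05], [-0.015, -0.003, 0.046]], [[-0.36, 0.19, 0.05], [-0.015, -0.003, 0.046]], [[-0.35, 0.21, 0.06], [-0.015, -0.003, 0.046]], [[-0.33, 0.23, 0.07], [-0.015, -0.003, 0.046]], [[-0.32, 0.25, 0.07], [-0.015, -0.003, 0.046]], [[-0.3, 0.27, 0.08], [-0.015, -0.003, 0.046]]]
[[[-0.28, 0.29, 0.09], [-0.015, -0.003, 0.046]], [[-0.25, 0.31, 0.1], [-0.015, -0.003, 0.046]], [[-0.23, 0.32, 0.11], [-0.015, -0.003, 0.046]], [[-0.21, 0.34, 0.12], [-0.015, -0.003, 0.046]], [[-0.18, 0.35, 0.13], [-0.015, -0.003, 0.046]], [[-0.16, 0.36, 0.14], [-0.015, -0.003, 0.046]], [[-0.13, 0.36, 0.15], [-0.015, -0.003, 0.046]], [[-0.1, 0.37, 0.15], [-0.015, -0.003, 0.046]], [[-0.07, 0.37, 0.16], [-0.015, -0.003, 0.046]], [[-0.05, 0.37, 0.17], [-0.015, -0.003, 0.046]]]
[[[-0.0, -0.0, 0.52], [0.0, 0.0, 0.0]], [[-0.0, -0.0, 0.52], [0.0, 0.0, 0.0]], [[-0.0, -0.0, 0.52], [0.0, 0.0, 0.0]], [[-0.0, -0.0, 0.52], [0.0, 0.0, 0.0]], [[-0.0, -0.0, 0.52], [0.0, 0.0, 0.0]], [[-0.0, -0.0, 0.52], [0.0, 0.0, 0.0]], [[-0.0, -0.0, 0.52], [0.0, 0.0, 0.0]], [[-0.0, -0.0, 0.52], [0.0, 0.0, 0.0]], [[-0.0, -0.0, 0.52], [0.0, 0.0, 0.0]], [[-0.0, -0.0, 0.52], [0.0, 0.0, 0.0]]]
```

Call:
send_rows(
  plan=[
    [[0,0,0],[0,0,0]],
    [[0,0,0],[0,0,0]],
    [[0,0,0],[0,0,0]],
    [[0,0,0],[0,0,0]],
    [[0,0,-0.5],[0,0,0]],
    [[0,0,-0.5],[0,0,0]],
    [[0,0,-0.5],[0,0,0]],
    [[0,0,-0.5],[0,0,0]],
    [[0,0,-0.5],[0,0,0]],
    [[0,0,-0.5],[0,0,0]],
  ],
  gripper=0,
)

```text
time: 10.15
tool_pos: [0.493, 0.1, 0.2403]
tool_rot: [-3.139, -0.388, 1.774]
contact_force: [-0.1, 0.0, 0.1]
opening: 0.0459
grip_force: 0.0
```

Call:
send_rows(
  plan=[
    [[-0.41,0.05,0.03],[-0.015,-0.003,0.046]],
    [[-0.4,0.08,0.03],[-0.015,-0.003,0.046]],
    [[-0.4,0.11,0.04],[-0.015,-0.003,0.046]],
    [[-0.39,0.13,0.04],[-0.015,-0.003,0.046]],
    [[-0.38,0.16,0.05],[-0.015,-0.003,0.046]],
    [[-0.36,0.19,0.05],[-0.015,-0.003,0.046]],
    [[-0.35,0.21,0.06],[-0.015,-0.003,0.046]],
    [[-0.33,0.23,0.07],[-0.015,-0.003,0.046]],
    [[-0.32,0.25,0.07],[-0.015,-0.003,0.046]],
    [[-0.3,0.27,0.08],[-0.015,-0.003,0.046]],
  ],
  gripper=1,
)

```text
time: 11.4
tool_pos: [0.5235, 0.0126, 0.1942]
tool_rot: [-3.105, -0.324, 1.001]
contact_force: [0.4, -0.6, -0.5]
opening: 0.0915
grip_force: 0.0
```

Call:
send_rows(
  plan=[
    [[-0.28,0.29,0.09],[-0.015,-0.003,0.046]],
    [[-0.25,0.31,0.1],[-0.015,-0.003,0.046]],
    [[-0.23,0.32,0.11],[-0.015,-0.003,0.046]],
    [[-0.21,0.34,0.12],[-0.015,-0.003,0.046]],
    [[-0.18,0.35,0.13],[-0.015,-0.003,0.046]],
    [[-0.16,0.36,0.14],[-0.015,-0.003,0.046]],
    [[-0.13,0.36,0.15],[-0.015,-0.003,0.046]],
    [[-0.1,0.37,0.15],[-0.015,-0.003,0.046]],
    [[-0.07,0.37,0.16],[-0.015,-0.003,0.046]],
    [[-0.05,0.37,0.17],[-0.015,-0.003,0.046]],
  ],
)

```text
time: 12.65
tool_pos: [0.5534, -0.0745, 0.1476]
tool_rot: [-3.127, -0.255, 0.249]
contact_force: [0.4, 0.6, 0.5]
opening: 0.092
grip_force: 0.0
```

Run:
```python
from h import *
from cell import read_camera
p,R=now();T=pose(15,15);print(p,(T.inv()*R).as_rotvec()*57.3)
C=cam('wrist');im,d=read_camera('wrist');P=cloud('wrist',d,C)
C2=cam('top');i2,d2=read_camera('top')
a=im.copy();cv2.imwrite('pics/w2.png',np.hstack([cv2.resize(im,(400,250)),cv2.resize(i2[100:280,150:438],(400,250))]))
for nm,PP in(('w',P),('t',cloud('top',d2,C2))):
    q=PP.reshape(-1,3);q=q[(abs(q[:,0]-.584)<.06)&(abs(q[:,1]+.067)<.055)]
    t=q[(q[:,2]>.080)&(q[:,2]<.1)];print(nm,'cap',len(t),t.mean(0) if len(t) else'',t.min(0) if len(t) else '',t.max(0) if len(t) else'')
zt=T.apply([0,0,1]);g=np.r_[.584,-.067,.040]+.016*zt
path(p,R,[(g,T,10)])
```

```text
[ 0.55335835 -0.07448317  0.14764385] [ 0.68068519 -0.41042151  0.68827871]
w cap 1992 [ 0.58317119 -0.06682229  0.09106323] [ 0.56275889 -0.0871361   0.08759323] [ 0.60338517 -0.04652977  0.09369246]
t cap 274 [ 0.5872526  -0.06546058  0.09157839] [ 0.56396079 -0.08729831  0.08067794] [ 0.6032837  -0.04661475  0.09645847]
[[[0.01, 0.01, 0.51], [-0.001, 0.0, -0.001]], [[0.01, 0.01, 0.51], [-0.001, 0.0, -0.001]], [[0.01, 0.01, 0.51], [-0.001, 0.0, -0.001]], [[0.01, 0.01, 0.51], [-0.001, 0.0, -0.001]], [[0.01, 0.01, 0.51], [-0.001, 0.0, -0.001]], [[0.01, 0.01, 0.51], [-0.001, 0.0, -0.001]], [[0.01, 0.01, 0.51], [-0.001, 0.0, -0.001]], [[0.01, 0.0, 0.51], [-0.001, 0.0, -0.001]], [[0.01, 0.0, 0.51], [-0.001, 0.0, -0.001]], [[0.01, 0.0, 0.51], [-0.001, 0.0, -0.001]]]
```

View pics/w2.png

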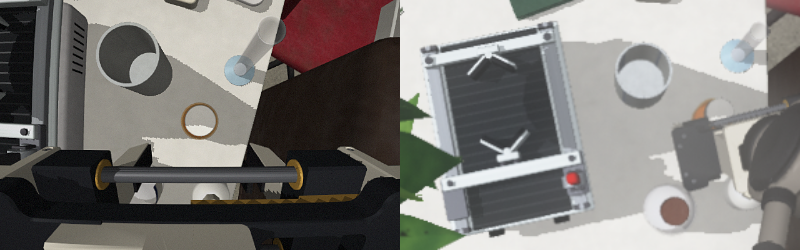

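The lever is upright (right picture, (572,178)) and the bar is drawn back. The amber cap sits between the open fingers at (200,121) in the left picture. I descend next.

Call:
send_rows(
  plan=[
    [[0.01,0.01,0.51],[-0.001,0,-0.001]],
    [[0.01,0.01,0.51],[-0.001,0,-0.001]],
    [[0.01,0.01,0.51],[-0.001,0,-0.001]],
    [[0.01,0.01,0.51],[-0.001,0,-0.001]],
    [[0.01,0.01,0.51],[-0.001,0,-0.001]],
    [[0.01,0.01,0.51],[-0.001,0,-0.001]],
    [[0.01,0,0.51],[-0.001,0,-0.001]],
    [[0,0,0.51],[-0.001,0,-0.001]],
    [[0,0,0.51],[-0.001,0,-0.001]],
    [[0,0,0.51],[-0.001,0,-0.001]],
  ],
)

```text
time: 14.0
tool_pos: [0.5863, -0.066, 0.0236]
tool_rot: [3.137, -0.255, 0.269]
contact_force: [0.1, -0.3, 0.2]
opening: 0.092
grip_force: 0.0
```

Call:
send_rows(
  plan=[
    [[0,0,0],[0,0,0]],
    [[0,0,0],[0,0,0]],
    [[0,0,0],[0,0,0]],
    [[0,0,0],[0,0,0]],
    [[0,0,0],[0,0,0]],
    [[0,0,0],[0,0,0]],
    [[0,0,0],[0,0,0]],
    [[0,0,0],[0,0,0]],
    [[0,0,0],[0,0,0]],
    [[0,0,0],[0,0,0]],
  ],
  gripper=-1,
  force=20,
)

```text
time: 15.25
tool_pos: [0.5862, -0.0661, 0.0249]
tool_rot: [3.137, -0.255, 0.269]
contact_force: [-1.2, 0.9, 5.9]
opening: 0.0554
grip_force: 20.0
```

Run:
```python
from h import *
p,R=now();print(p)
dz=.15
dh=101.5-np.degrees(np.arctan2(R.as_matrix()[1,0],R.as_matrix()[0,0]))
# turn about vertical only, so the bottle stays upright; offset TCP<-foot turns with it
Rz=Ro.from_euler('z',dh,degrees=True);R1=Rz*R
foot=np.array([.5835,-.0668,0]);off=p-foot
tgt=W(.032,0,.09);print('dh',dh,'tgt foot',tgt)
up=p+[0,0,dz]
q=tgt+Rz.apply(off)
print('place TCP',q)
path(p,R,[(up,R,7),(np.r_[q[:2],up[2]],R1,13),(q+[0,0,.004],R1,7)])
```

```text
[ 0.58623501 -0.06606488  0.02489678]
dh 86.11592775572474 tgt foot [0.59405759 0.23877977 0.09      ]
place TCP [0.59350943 0.2415583  0.11489678]
[[[0.22, 0.0, -0.83], [0.0, 0.0, 0.0]], [[0.22, 0.0, -0.83], [0.0, 0.0, 0.0]], [[0.22, 0.0, -0.83], [0.0, 0.0, 0.0]], [[0.22, 0.0, -0.83], [0.0, 0.0, 0.0]], [[0.22, 0.0, -0.83], [0.0, 0.0, 0.0]], [[0.22, 0.0, -0.83], [0.0, 0.0, 0.0]], [[0.22, 0.0, -0.83], [0.0, 0.0, 0.0]], [[0.26, -0.91, 0.06], [0.019, 0.0, -0.071]], [[0.36, -0.87, 0.09], [0.019, 0.0, -0.071]], [[0.46, -0.82, 0.12], [0.019, 0.0, -0.071]]]
[[[0.55, -0.76, 0.14], [0.019, 0.0, -0.071]], [[0.63, -0.69, 0.16], [0.019, 0.0, -0.071]], [[0.7, -0.61, 0.18], [0.019, 0.0, -0.071]], [[0.76, -0.52, 0.2], [0.019, 0.0, -0.071]], [[0.82, -0.43, 0.21], [0.019, 0.0, -0.071]], [[0.86, -0.33, 0.22], [0.019, 0.0, -0.071]], [[0.89, -0.22, 0.23], [0.019, 0.0, -0.071]], [[0.91, -0.12, 0.24], [0.019, 0.0, -0.071]], [[0.92, -0.01, 0.24], [0.019, 0.0, -0.071]], [[0.91, 0.1, 0.24], [0.019, 0.0, -0.071]]]
[[[-0.08, -0.0, 0.31], [0.0, 0.0, 0.0]], [[-0.08, -0.0, 0.31], [0.0, 0.0, 0.0]], [[-0.08, -0.0, 0.31], [0.0, 0.0, 0.0]], [[-0.08, -0.0, 0.31], [0.0, 0.0, 0.0]], [[-0.08, -0.0, 0.31], [0.0, 0.0, 0.0]], [[-0.08, -0.0, 0.31], [0.0, 0.0, 0.0]], [[-0.08, -0.0, 0.31], [0.0, 0.0, 0.0]], [[0, 0, 0], [0, 0, 0]], [[0, 0, 0], [0, 0, 0]], [[0, 0, 0], [0, 0, 0]]]
```

Call:
send_rows(
  plan=[
    [[0.22,0,-0.83],[0,0,0]],
    [[0.22,0,-0.83],[0,0,0]],
    [[0.22,0,-0.83],[0,0,0]],
    [[0.22,0,-0.83],[0,0,0]],
    [[0.22,0,-0.83],[0,0,0]],
    [[0.22,0,-0.83],[0,0,0]],
    [[0.22,0,-0.83],[0,0,0]],
    [[0.26,-0.91,0.06],[0.019,0,-0.071]],
    [[0.36,-0.87,0.09],[0.019,0,-0.071]],
    [[0.46,-0.82,0.12],[0.019,0,-0.071]],
  ],
)

```text
time: 16.5
tool_pos: [0.5876, 0.0064, 0.1741]
tool_rot: [3.14, -0.253, 0.617]
contact_force: [0.5, 0.3, -1.4]
opening: 0.0557
grip_force: 20.0
```

Call:
send_rows(
  plan=[
    [[0.55,-0.76,0.14],[0.019,0,-0.071]],
    [[0.63,-0.69,0.16],[0.019,0,-0.071]],
    [[0.7,-0.61,0.18],[0.019,0,-0.071]],
    [[0.76,-0.52,0.2],[0.019,0,-0.071]],
    [[0.82,-0.43,0.21],[0.019,0,-0.071]],
    [[0.86,-0.33,0.22],[0.019,0,-0.071]],
    [[0.89,-0.22,0.23],[0.019,0,-0.071]],
    [[0.91,-0.12,0.24],[0.019,0,-0.071]],
    [[0.92,-0.01,0.24],[0.019,0,-0.071]],
    [[0.91,0.1,0.24],[0.019,0,-0.071]],
  ],
)

```text
time: 17.75
tool_pos: [0.5939, 0.243, 0.1739]
tool_rot: [-3.134, -0.256, 1.77]
contact_force: [-0.4, -0.2, -1.9]
opening: 0.0556
grip_force: 20.0
```

Run:
```python
from h import *
from cell import read_camera
p,R=now();R1=Ro.from_euler('xyz',[3.137,-.255,.269]);dh=86.12
Rz=Ro.from_euler('z',dh,degrees=True);T=Rz*R1;print(p,L(p),(T.inv()*R).as_rotvec()*57.3)
C=cam('wrist');im,d=read_camera('wrist');P=cloud('wrist',d,C)
i2,_=read_camera('scene');cv2.imwrite('pics/w3.png',np.hstack([cv2.resize(im,(400,250)),cv2.resize(i2[100:275,200:480],(400,250))]))
q=P.reshape(-1,3);q=q[(np.hypot(q[:,0]-.594,q[:,1]-.239)<.05)&(q[:,2]>.225)&(q[:,2]<.26)]
print(len(q),q.mean(0),q.min(0),q.max(0),L(q.mean(0)))
tz=q[q[:,2]>.236];A=np.c_[tz[:,:2],np.ones(len(tz))];print('tilt',np.linalg.lstsq(A,tz[:,2],rcond=None)[0])
path(p,R,[(np.r_[.5935,.2416,.119],T,7)])
```

```text
[0.59385504 0.24297518 0.17392306] [0.03263795 0.00415157] [0.68505902 0.05822115 0.13818088]
10234 [0.59634772 0.24537428 0.24648404] [0.54534516 0.21653472 0.22500116] [0.64245439 0.2694726  0.25999975] [0.03555889 0.00600554]
tilt [0.0077474  0.14420475 0.20744552]
[[[-0.09, -0.0, 0.3], [-0.001, -0.0, -0.0]], [[-0.09, -0.0, 0.3], [-0.001, -0.0, -0.0]], [[-0.09, -0.0, 0.3], [-0.001, -0.0, -0.0]], [[-0.09, -0.0, 0.3], [-0.001, -0.0, -0.0]], [[-0.09, -0.0, 0.3], [-0.001, -0.0, -0.0]], [[-0.09, -0.0, 0.3], [-0.001, -0.0, -0.0]], [[-0.09, -0.0, 0.3], [-0.001, -0.0, -0.0]], [[0, 0, 0], [0, 0, 0]], [[0, 0, 0], [0, 0, 0]], [[0, 0, 0], [0, 0, 0]]]
```

View pics/w3.png

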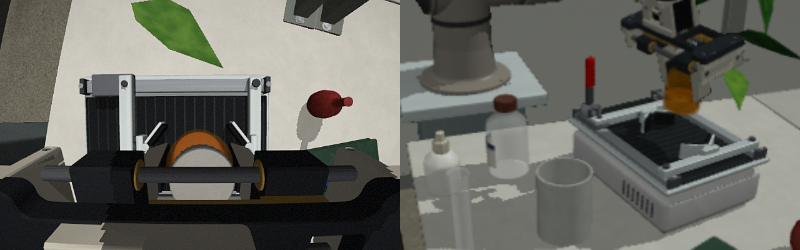

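The wrist view shows the cap at (203,170) between the jaws. The scene view shows the bottle held over the mat. I'll check the cap's tilt properly before lowering.

Run:
```python
from h import *
from cell import read_camera
C=cam('wrist');im,d=read_camera('wrist');P=cloud('wrist',d,C);np.savez('w3.npz',im=im,d=d)
a=P[265:300,300:350].reshape(-1,3);print(np.nanmin(a,0),np.nanmax(a,0))
hsv=cv2.cvtColor(im,cv2.COLOR_BGR2HSV)
m=np.zeros(d.shape,bool);m[235:310,260:390]=1
m&=(hsv[...,1]<50)&(hsv[...,2]>120)
q=P[m];z0=np.nanmedian(q[:,2]);q=q[abs(q[:,2]-z0)<.006];print(z0,len(q),q.min(0),q.max(0),(q.min(0)+q.max(0))/2)
A=np.c_[q[:,:2],np.ones(len(q))];print('slope',np.linalg.lstsq(A,q[:,2],rcond=None)[0][:2])
```

```text
[0.58647099 0.23705353 0.23793198] [0.6069841  0.25703349 0.26317916]
0.23969417880820798 3559 [0.57793366 0.23143133 0.23713796] [0.61632628 0.26153752 0.24270463] [0.59712997 0.24648443 0.2399213 ]
slope [-0.03331268 -0.03872064]
```

Call:
send_rows(
  plan=[
    [[-0.09,0,0.3],[0,0,0]],
    [[-0.09,0,0.3],[0,0,0]],
    [[-0.09,0,0.3],[0,0,0]],
    [[-0.09,0,0.3],[0,0,0]],
    [[-0.09,0,0.3],[0,0,0]],
    [[-0.09,0,0.3],[0,0,0]],
    [[-0.09,0,0.3],[0,0,0]],
    [[-0.02,0,0.07],[0,0,0]],
    [[-0.01,0,0.04],[0,0,0]],
    [[0,0,0],[0,0,0]],
  ],
)

```text
time: 19.15
tool_pos: [0.5943, 0.2406, 0.1175]
tool_rot: [-3.135, -0.256, 1.767]
contact_force: [0.0, -0.1, -1.5]
opening: 0.0553
grip_force: 20.0
```

Not yet touching (about 2.6 mm left), so I lower until it makes contact.

Call:
send_rows(
  plan=[
    [[-0.01,0,0.04],[0,0,0]],
    [[-0.01,0,0.03],[0,0,0]],
    [[-0.01,0,0.03],[0,0,0]],
    [[0,0,0],[0,0,0]],
    [[0,0,0],[0,0,0]],
    [[0,0,0],[0,0,0]],
    [[0,0,0],[0,0,0]],
    [[0,0,0],[0,0,0]],
    [[0,0,0],[0,0,0]],
    [[0,0,0],[0,0,0]],
  ],
)

```text
time: 20.4
tool_pos: [0.5941, 0.2405, 0.1151]
tool_rot: [-3.135, -0.256, 1.767]
contact_force: [-3.4, -0.3, 5.5]
opening: 0.0555
grip_force: 20.0
```

Call:
send_rows(
  plan=[
    [[0,0,0],[0,0,0]],
    [[0,0,0],[0,0,0]],
    [[0,0,0],[0,0,0]],
    [[0,0,0],[0,0,0]],
    [[0,0,-0.5],[0,0,0]],
    [[0,0,-0.7],[0,0,0]],
    [[0,0,-0.8],[0,0,0]],
    [[0,0,-0.8],[0,0,0]],
    [[0,0,-0.8],[0,0,0]],
    [[0,0,-0.8],[0,0,0]],
  ],
  gripper=0.5,
)

```text
time: 21.65
tool_pos: [0.6006, 0.2127, 0.2233]
tool_rot: [-3.137, -0.256, 1.767]
contact_force: [-0.6, -0.5, -0.4]
opening: 0.0692
grip_force: 0.0
```

Run:
```python
from h import *
from cell import read_camera
p,R=now()
C=cam('wrist');im,d=read_camera('wrist');P=cloud('wrist',d,C)
i2,_=read_camera('scene');cv2.imwrite('pics/w4.png',np.hstack([cv2.resize(im,(400,250)),cv2.resize(i2[100:275,200:480],(400,250))]))
q=P.reshape(-1,3);q=q[(np.hypot(q[:,0]-.594,q[:,1]-.239)<.06)&(q[:,2]>.172)&(q[:,2]<.19)]
print('cap',len(q),q.min(0),q.max(0));c=(q.min(0)+q.max(0))/2;print(c,L(c))
A=np.c_[q[:,:2],np.ones(len(q))];print('slope',np.linalg.lstsq(A,q[:,2],rcond=None)[0][:2])
T=pose(101.5,22.5);x=-.094;print(p,L(p))
g=grip(x,1.36,22.5);print('lever TCP',g)
path(p,R,[(g-.075*T.apply([0,0,1]),T,10),(g,T,5)])
hsv=cv2.cvtColor(im,cv2.COLOR_BGR2HSV)
m=(hsv[...,1]>150)&((hsv[...,0]<6)|(hsv[...,0]>174));r=P[m];r=r[(r[:,2]>.13)&(r[:,2]<.22)]
l=np.array([L(v) for v in r])*1000
if len(l):print('red',len(l),np.percentile(l,[3,50,97],axis=0).round(1))
```

```text
cap 2265 [0.57626431 0.2181704  0.17741916] [0.61677953 0.25833363 0.18380564]
[0.59652192 0.23825202 0.1806124 ] [ 0.03430964 -0.00100847]
slope [-0.02020565 -0.03944061]
[0.60057472 0.21274112 0.22334978] [ 0.03319502 -0.02681523]
lever TCP [0.48714642 0.13226766 0.16975417]
[[[-0.32, -0.51, -0.15], [-0.0, 0.009, -0.0]], [[-0.31, -0.51, -0.15], [-0.0, 0.009, -0.0]], [[-0.31, -0.51, -0.15], [-0.0, 0.009, -0.0]], [[-0.31, -0.51, -0.16], [-0.0, 0.009, -0.0]], [[-0.31, -0.51, -0.16], [-0.0, 0.009, -0.0]], [[-0.3, -0.51, -0.17], [-0.0, 0.009, -0.0]], [[-0.3, -0.51, -0.17], [-0.0, 0.009, -0.0]], [[-0.3, -0.51, -0.18], [-0.0, 0.009, -0.0]], [[-0.3, -0.51, -0.18], [-0.0, 0.009, -0.0]], [[-0.29, -0.51, -0.18], [-0.0, 0.009, -0.0]]]
[[[-0.0, 0.0, 0.6], [0.0, 0.0, 0.0]], [[-0.0, 0.0, 0.6], [0.0, 0.0, 0.0]], [[-0.0, 0.0, 0.6], [0.0, 0.0, 0.0]], [[-0.0, 0.0, 0.6], [0.0, 0.0, 0.0]], [[-0.0, 0.0, 0.6], [0.0, 0.0, 0.0]], [[0, 0, 0], [0, 0, 0]], [[0, 0, 0], [0, 0, 0]], [[0, 0, 0], [0, 0, 0]], [[0, 0, 0], [0, 0, 0]], [[0, 0, 0], [0, 0, 0]]]
```

View pics/w4.png

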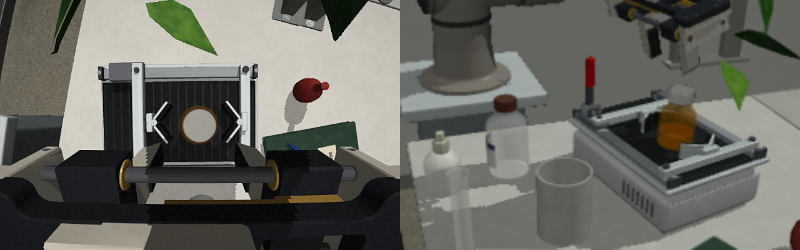

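The bottle stands upright between the jaws at (198,125), centred on the mat, at local x = 34 mm and y = -1 mm. Next I go back to the lever.

Call:
send_rows(
  plan=[
    [[-0.32,-0.51,-0.15],[0,0.009,0]],
    [[-0.31,-0.51,-0.15],[0,0.009,0]],
    [[-0.31,-0.51,-0.15],[0,0.009,0]],
    [[-0.31,-0.51,-0.16],[0,0.009,0]],
    [[-0.31,-0.51,-0.16],[0,0.009,0]],
    [[-0.3,-0.51,-0.17],[0,0.009,0]],
    [[-0.3,-0.51,-0.17],[0,0.009,0]],
    [[-0.3,-0.51,-0.18],[0,0.009,0]],
    [[-0.3,-0.51,-0.18],[0,0.009,0]],
    [[-0.29,-0.51,-0.18],[0,0.009,0]],
  ],
  gripper=0,
)

```text
time: 23.0
tool_pos: [0.4914, 0.1038, 0.2372]
tool_rot: [-3.135, -0.399, 1.765]
contact_force: [0.1, 0.1, -0.6]
opening: 0.0454
grip_force: 0.0
```

Call:
send_rows(
  plan=[
    [[0,0,0.6],[0,0,0]],
    [[0,0,0.6],[0,0,0]],
    [[0,0,0.6],[0,0,0]],
    [[0,0,0.6],[0,0,0]],
    [[0,0,0.6],[0,0,0]],
    [[0,0,0],[0,0,0]],
    [[0,0,0],[0,0,0]],
    [[0,0,0],[0,0,0]],
    [[0,0,0],[0,0,0]],
    [[0,0,0],[0,0,0]],
  ],
)

```text
time: 24.25
tool_pos: [0.4861, 0.1328, 0.1681]
tool_rot: [-3.135, -0.398, 1.765]
contact_force: [0.2, 0.4, -0.0]
opening: 0.0459
grip_force: 0.0
```

Call:
send_rows(
  plan=[
    [[0,0,0],[0,0,0]],
    [[0,0,0],[0,0,0]],
    [[0,0,0],[0,0,0]],
    [[0,0,0],[0,0,0]],
    [[0,0,0],[0,0,0]],
    [[0,0,0],[0,0,0]],
    [[0,0,0],[0,0,0]],
    [[0,0,0],[0,0,0]],
    [[0,0,0],[0,0,0]],
    [[0,0,0],[0,0,0]],
  ],
  gripper=-1,
  force=35,
)

```text
time: 25.5
tool_pos: [0.4861, 0.1329, 0.1679]
tool_rot: [-3.135, -0.398, 1.765]
contact_force: [0.8, 0.9, -0.9]
opening: 0.0138
grip_force: 35.0
```

Run:
```python
from h import *
from cell import robot
p,R=now();print(p,L(p),R.as_euler('xyz'),robot.observe()['contact_force'])
```

```text
[0.48605855 0.13293192 0.16789504] [-0.0949336  -0.08219138] [-3.13496747 -0.39767858  1.76539338] [ 0.80961283  0.8833339  -0.88023059]
```

Call:
send_rows(
  plan=[
    [[0,0.15,0],[0,0,0]],
    [[0,0.2,0],[0,0,0]],
    [[0,0.2,0],[0,0,0]],
    [[0,0.2,0],[0,0,0]],
    [[0,0.2,0],[0,0,0]],
    [[0,0.2,0],[0,0,0]],
    [[0,0.2,0],[0,0,0]],
    [[0,0.2,0],[0,0,0]],
    [[0,0.2,0],[0,0,0]],
    [[0,0.15,0],[0,0,0]],
  ],
)

```text
time: 26.75
tool_pos: [0.5328, 0.1427, 0.1678]
tool_rot: [-3.135, -0.398, 1.766]
contact_force: [-4.2, 1.8, 5.5]
opening: 0.0138
grip_force: 35.0
```

Run:
```python
from h import *
from cell import robot,read_camera
p,R=now();print(p,L(p),robot.observe()['contact_force'])
C=cam('wrist');im,d=read_camera('wrist');P=cloud('wrist',d,C)
C2=cam('top');i2,d2=read_camera('top')
cv2.imwrite('pics/w5.png',np.hstack([cv2.resize(im,(400,250)),cv2.resize(i2[100:280,150:438],(400,250))]))
q=P.reshape(-1,3);l=(q[:,:2]-C0)@np.array([[np.cos(YAW),-np.sin(YAW)],[np.sin(YAW),np.cos(YAW)]])*1000
k=(q[:,2]>.172)&(q[:,2]<.19)&(l[:,0]>20)&(l[:,0]<100)&(abs(l[:,1])<40)
print('cap local',k.sum(),l[k].min(0) if k.any() else'',l[k].max(0) if k.any() else'')
# x-profile of bars (z ~.112) at local y 40..75
k=(q[:,2]>.105)&(q[:,2]<.12)&(l[:,1]>40)&(l[:,1]<75)
h,e=np.histogram(l[k,0],np.arange(-60,130,2));print([(int(x),int(n)) for x,n in zip(e,h) if n>5])
```

```text
[0.53276241 0.14266194 0.16782219] [-0.04722747 -0.08196794] [-4.21919892  1.75221336  5.53062075]
cap local 3676 [ 33.01474961 -16.60463023] [74.74332537 24.40458923]
[(-60, 13), (-58, 12), (-56, 12), (-54, 20), (-52, 13), (-50, 14), (-48, 19), (-46, 13), (-44, 11), (-42, 12), (-40, 21), (-38, 14), (-36, 15), (-34, 15), (-32, 17), (-30, 13), (-28, 81), (-26, 87), (-24, 94), (-22, 88), (-20, 89), (-18, 94), (-16, 91), (-14, 88), (-12, 87), (-10, 30), (98, 19), (100, 24), (102, 15), (104, 26), (106, 19), (108, 25), (110, 27), (112, 24), (114, 6)]
```

View pics/w5.png

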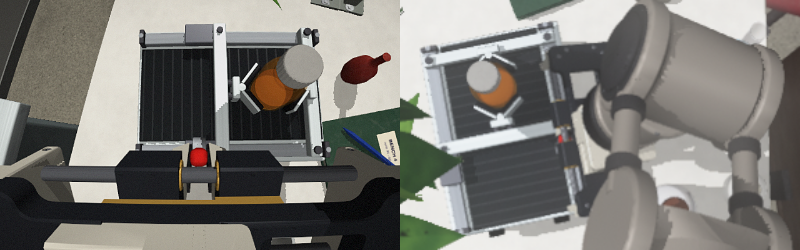

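The bottle now sits in both V jaws, with the cap at (300,65) in the left picture and (482,72) in the right. I'll check that it hasn't tilted.

```bash
cat > cap.py <<'E'
from h import *
from cell import read_camera
Rm=np.array([[np.cos(YAW),-np.sin(YAW)],[np.sin(YAW),np.cos(YAW)]])
for n in('wrist','top'):
    C=cam(n);im,d=read_camera(n);P=cloud(n,d,C);q=P.reshape(-1,3);l=(q[:,:2]-C0)@Rm*1000
    k=(q[:,2]>.176)&(q[:,2]<.187)&(abs(l[:,0]-55)<30)&(abs(l[:,1])<30)
    a=l[k];z=q[k,2]*1000
    print(n,k.sum(),'cap range',np.percentile(a,[.5,99.5],axis=0).round(1).tolist(),'mid',np.percentile(a,[.5,99.5],axis=0).mean(0).round(1),'z',np.median(z),'slope',np.linalg.lstsq(np.c_[a,np.ones(len(a))],z,rcond=None)[0][:2].round(3))
    if n=='wrist':
        hs=cv2.cvtColor(im,cv2.COLOR_BGR2HSV).reshape(-1,3)
        k=(q[:,2]>.1)&(q[:,2]<.135)&(hs[:,1]>150)&(hs[:,0]>5)&(hs[:,0]<22)&(abs(l[:,0]-55)<35)&(abs(l[:,1])<35)
        if k.any():
            a=l[k];x0=cv2.minEnclosingCircle(a.astype(np.float32));A=np.c_[2*a,np.ones(len(a))];s=np.linalg.lstsq(A,(a**2).sum(1),rcond=None)[0]
            print('body circle fit',k.sum(),s[:2].round(1),'r',np.sqrt(s[2]+s[0]**2+s[1]**2).round(1))
E
python3 cap.py
```

```text
wrist 3430 cap range [[34.4, -15.7], [73.1, 23.1]] mid [53.8  3.7] z 181.11724002733854 slope [ 0.007 -0.012]
body circle fit 989 [53.9  2.5] r 29.0
top 433 cap range [[35.6, -17.1], [75.1, 21.9]] mid [55.4  2.4] z 181.8183460149716 slope [-0.003 -0.031]
```

Call:
send_rows(
  plan=[
    [[0,0.03,0],[0,0,0]],
    [[0,0.03,0],[0,0,0]],
    [[0,0.03,0],[0,0,0]],
    [[0,0.03,0],[0,0,0]],
    [[0,0.03,0],[0,0,0]],
    [[0,0.03,0],[0,0,0]],
    [[0,0.03,0],[0,0,0]],
    [[0,0.03,0],[0,0,0]],
    [[0,0,0],[0,0,0]],
    [[0,0,0],[0,0,0]],
  ],
)

```text
time: 28.2
tool_pos: [0.5375, 0.1436, 0.1678]
tool_rot: [-3.133, -0.399, 1.765]
contact_force: [-6.0, 1.8, 6.7]
opening: 0.0134
grip_force: 35.0
```

```bash
python3 - <<'E'
from h import *
from cell import robot
p,R=now();print(L(p),L(robot.observe()['contact_force'][:2]+C0),robot.observe()['contact_force'])
E
python3 cap.py
python3 - <<'E'
from h import *
from cell import read_camera
# jaw gap: bar front edge vs jaw-wing tips, now and in the earlier unpushed view
C=cam('wrist');im,d=read_camera('wrist');P=cloud('wrist',d,C).reshape(-1,3)
Rm=np.array([[np.cos(YAW),-np.sin(YAW)],[np.sin(YAW),np.cos(YAW)]]);l=(P[:,:2]-C0)@Rm*1000
f=lambda k:np.histogram(l[k,0],np.arange(-40,120,2))
z=(P[:,2]>.107)&(P[:,2]<.121)
for nm,k in(('bar y30-75',z&(l[:,1]>35)&(l[:,1]<75)),('wing y15-28',z&(l[:,1]>19)&(l[:,1]<30))):
    h,e=f(k);print(nm,[(int(a),int(b)) for a,b in zip(e,h) if b>4])
E
```

```text
[-0.0423613  -0.08199898] [-5.54843722  2.92496417] [-6.02019477  1.76006419  6.66882758]
wrist 3432 cap range [[35.1, -15.7], [73.7, 23.1]] mid [54.4  3.7] z 181.07299761705008 slope [ 0.01  -0.011]
body circle fit 953 [54.6  2.6] r 29.1
top 433 cap range [[36.7, -17.0], [76.1, 21.7]] mid [56.4  2.4] z 181.7381244263725 slope [-0.008 -0.026]
bar y30-75 [(-32, 5), (-24, 31), (-22, 107), (-20, 105), (-18, 101), (-16, 105), (-14, 100), (-12, 105), (-10, 103), (-8, 97), (-6, 72), (98, 9), (100, 16), (102, 19), (104, 22), (106, 22), (108, 23), (110, 24), (112, 23)]
wing y15-28 [(-22, 26), (-20, 36), (-18, 24), (-16, 25), (-14, 37), (-12, 26), (-10, 31), (-8, 29), (-6, 24), (18, 6), (20, 12), (22, 16), (24, 26), (26, 31), (28, 27), (30, 30), (32, 27), (34, 16), (36, 6)]
```

Run:
```python
from h import *
p,R=now();x=L(p)[0];T=R
g0=grip(x,1.346,22.5)
w=[(p+grip(x,t,22.5)-g0,R,1) for t in np.linspace(1.346,-.04,21)[1:]]
print(w[-1][0]);path(p,R,w)
```

```text
[0.52361678 0.21195313 0.11600604]
[[[0.18, -0.0, 0.07], [0.0, 0.0, 0.0]], [[0.17, -0.0, 0.08], [0.0, 0.0, 0.0]], [[0.16, -0.0, 0.09], [0.0, 0.0, 0.0]], [[0.16, -0.0, 0.1], [0.0, 0.0, 0.0]], [[0.15, -0.0, 0.11], [0.0, 0.0, 0.0]], [[0.14, -0.0, 0.13], [0.0, 0.0, 0.0]], [[0.13, 0.0, 0.13], [0.0, 0.0, 0.0]], [[0.12, 0.0, 0.14], [0.0, 0.0, 0.0]], [[0.11, 0.0, 0.15], [0.0, 0.0, 0.0]], [[0.1, 0.0, 0.16], [0.0, 0.0, 0.0]]]
[[[0.09, 0.0, 0.17], [0.0, 0.0, 0.0]], [[0.08, 0.0, 0.17], [0.0, 0.0, 0.0]], [[0.07, 0.0, 0.18], [0.0, 0.0, 0.0]], [[0.05, 0.0, 0.18], [0.0, 0.0, 0.0]], [[0.04, 0.0, 0.18], [0.0, 0.0, 0.0]], [[0.03, 0.0, 0.19], [0.0, 0.0, 0.0]], [[0.02, 0.0, 0.19], [0.0, 0.0, 0.0]], [[0.0, 0.0, 0.19], [0.0, 0.0, 0.0]], [[-0.01, 0.0, 0.19], [0.0, 0.0, 0.0]], [[-0.02, 0.0, 0.19], [0.0, 0.0, 0.0]]]
```

Call:
send_rows(
  plan=[
    [[0.18,0.02,0.07],[0,0,0]],
    [[0.17,0.02,0.08],[0,0,0]],
    [[0.16,0.02,0.09],[0,0,0]],
    [[0.16,0,0.1],[0,0,0]],
    [[0.15,0,0.11],[0,0,0]],
    [[0.14,0,0.13],[0,0,0]],
    [[0.13,0,0.13],[0,0,0]],
    [[0.12,0,0.14],[0,0,0]],
    [[0.11,0,0.15],[0,0,0]],
    [[0.1,0,0.16],[0,0,0]],
  ],
)

```text
time: 29.6
tool_pos: [0.5311, 0.1858, 0.1554]
tool_rot: [-3.135, -0.396, 1.766]
contact_force: [-6.3, -4.2, 12.6]
opening: 0.0136
grip_force: 35.0
```

Call:
send_rows(
  plan=[
    [[0.09,0,0.17],[0,0,0]],
    [[0.08,0,0.17],[0,0,0]],
    [[0.07,0,0.18],[0,0,0]],
    [[0.05,0,0.18],[0,0,0]],
    [[0.04,0,0.18],[0,0,0]],
    [[0.03,0,0.19],[0,0,0]],
    [[0.02,0,0.19],[0,0,0]],
    [[0,0,0.19],[0,0,0]],
    [[-0.01,0,0.19],[0,0,0]],
    [[0,0,0],[0,0,0]],
  ],
)

```text
time: 30.85
tool_pos: [0.5255, 0.2116, 0.1208]
tool_rot: [-3.134, -0.399, 1.766]
contact_force: [-3.7, 6.1, 8.1]
opening: 0.0138
grip_force: 35.0
```

```bash
python3 - <<'E'
from h import *
p,R=now();print(p,L(p))
E
python3 cap.py
```

```text
[0.52554286 0.21163892 0.12081498] [-0.04055029 -0.01293636]
wrist 6475 cap range [[35.0, -14.5], [73.8, 23.7]] mid [54.4  4.6] z 181.05262344405233 slope [ 0.012 -0.035]
body circle fit 1198 [53.4  2.2] r 27.7
top 358 cap range [[36.4, -12.7], [76.1, 22.7]] mid [56.2  5. ] z 181.6751737182381 slope [-0.019 -0.038]
```

Call:
send_rows(
  plan=[
    [[0,0,0],[0,0,0]],
    [[0,0,0],[0,0,0]],
    [[0,0,0],[0,0,0]],
    [[0,0,0],[0,0,0]],
    [[0,0,-0.4],[0,0,0]],
    [[0,0,-0.6],[0,0,0]],
    [[0,0,-0.6],[0,0,0]],
    [[0,0,-0.6],[0,0,0]],
    [[0,0,-0.6],[0,0,0]],
    [[0,0,-0.6],[0,0,0]],
  ],
  gripper=0,
)

```text
time: 32.2
tool_pos: [0.5332, 0.178, 0.1998]
tool_rot: [-3.135, -0.398, 1.765]
contact_force: [-0.5, 1.1, -0.5]
opening: 0.0458
grip_force: 0.0
```

```bash
python3 cap.py
python3 - <<'E'
from h import *
from cell import read_camera
C=cam('wrist');im,d=read_camera('wrist');P=cloud('wrist',d,C);q=P.reshape(-1,3)
i2,_=read_camera('scene');cv2.imwrite('pics/w6.png',np.hstack([cv2.resize(im,(400,250)),cv2.resize(i2[100:275,200:480],(400,250))]))
Rm=np.array([[np.cos(YAW),-np.sin(YAW)],[np.sin(YAW),np.cos(YAW)]]);l=(q[:,:2]-C0)@Rm*1000
hs=cv2.cvtColor(im,cv2.COLOR_BGR2HSV).reshape(-1,3)
k=(hs[:,1]>150)&((hs[:,0]<6)|(hs[:,0]>174))&(q[:,2]>.11)&(q[:,2]<.18)&(abs(l[:,0]+41)<12)
a=l[k];z=q[k,2]*1000
t=a[:,1];kk=(abs(a[:,0]-np.median(a[:,0]))<4)
s=np.polyfit(t[kk],z[kk],1);print('lever',k.sum(),np.percentile(a,[2,50,98],axis=0).round(1),'slope deg',np.degrees(np.arctan(s[0])),'z at y=-15',np.polyval(s,-15))
E
```

```text
wrist 2638 cap range [[35.4, -15.5], [74.1, 23.2]] mid [54.8  3.8] z 181.1793245896184 slope [ 0.006 -0.021]
body circle fit 492 [55.3  3. ] r 30.0
top 436 cap range [[36.9, -16.8], [76.1, 22.4]] mid [56.5  2.8] z 181.84138451595032 slope [-0.014 -0.02 ]
lever 1016 [[-46.8 -44.7]
 [-40.3 -21.3]
 [-33.9   1.1]] slope deg 21.044937806132484 z at y=-15 148.6911293433771
```

View pics/w6.png

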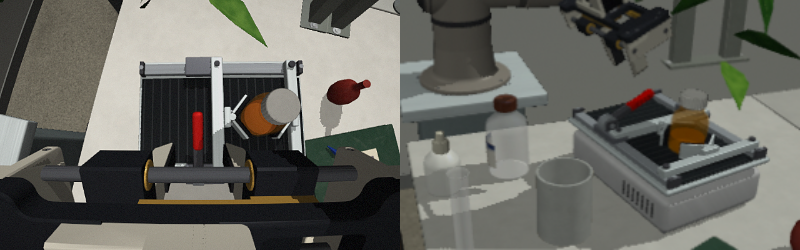

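The lever is down but not on its stop: the grip's top is about 8 mm high, which is about 0.1 rad. The bottle is upright and seated. I'll press the lever down from above with closed fingers.

Run:
```python
from h import *
p,R=now();print(p,L(p))
path(p,R,[(W(-.0405,-.012,.153),R,6),(W(-.0405,-.012,.139),R,4)])
```

```text
[0.53311548 0.17835673 0.19873868] [-0.0397651  -0.04706013]
[[[0.1, -0.0, 0.37], [0.0, 0.0, 0.0]], [[0.1, -0.0, 0.37], [0.0, 0.0, 0.0]], [[0.1, -0.0, 0.37], [0.0, 0.0, 0.0]], [[0.1, -0.0, 0.37], [0.0, 0.0, 0.0]], [[0.1, -0.0, 0.37], [0.0, 0.0, 0.0]], [[0.1, -0.0, 0.37], [0.0, 0.0, 0.0]], [[-0.05, 0.0, 0.13], [0.0, 0.0, 0.0]], [[-0.05, 0.0, 0.13], [0.0, 0.0, 0.0]], [[-0.05, 0.0, 0.13], [0.0, 0.0, 0.0]], [[-0.05, 0.0, 0.13], [0.0, 0.0, 0.0]]]
```

Call:
send_rows(
  plan=[
    [[0,0,0],[0,0,0]],
    [[0,0,0],[0,0,0]],
    [[0,0,0],[0,0,0]],
    [[0,0,0],[0,0,0]],
    [[0,0,0],[0,0,0]],
    [[0,0,0],[0,0,0]],
    [[0,0,0],[0,0,0]],
    [[0,0,0],[0,0,0]],
    [[0,0,0],[0,0,0]],
    [[0,0,0],[0,0,0]],
  ],
  gripper=-1,
)

```text
time: 33.65
tool_pos: [0.5331, 0.1785, 0.1987]
tool_rot: [-3.135, -0.398, 1.765]
contact_force: [-0.5, 0.2, 0.1]
opening: 0.0005
grip_force: 0.0
```

Call:
send_rows(
  plan=[
    [[0.1,0,0.37],[0,0,0]],
    [[0.1,0,0.37],[0,0,0]],
    [[0.1,0,0.37],[0,0,0]],
    [[0.1,0,0.37],[0,0,0]],
    [[0.1,0,0.37],[0,0,0]],
    [[0.1,0,0.37],[0,0,0]],
    [[-0.05,0,0.13],[0,0,0]],
    [[-0.05,0,0.13],[0,0,0]],
    [[-0.05,0,0.13],[0,0,0]],
    [[0,0,0],[0,0,0]],
  ],
)

```text
time: 34.9
tool_pos: [0.5261, 0.2134, 0.1432]
tool_rot: [-3.136, -0.398, 1.765]
contact_force: [-0.2, 1.3, 4.0]
opening: 0.0006
grip_force: 1.4
```

Call:
send_rows(
  plan=[
    [[-0.03,0,0.07],[0,0,0]],
    [[-0.03,0,0.07],[0,0,0]],
    [[0,0,0],[0,0,0]],
    [[0,0,0],[0,0,0]],
    [[0,0,0],[0,0,0]],
    [[0,0,0],[0,0,0]],
    [[0,0,0],[0,0,0]],
    [[0,0,0],[0,0,0]],
    [[0,0,0],[0,0,0]],
    [[0,0,0],[0,0,0]],
  ],
)

```text
time: 36.15
tool_pos: [0.5264, 0.2137, 0.1422]
tool_rot: [-3.138, -0.399, 1.767]
contact_force: [-4.8, -1.4, 22.9]
opening: 0.0007
grip_force: 11.0
```

The force jumped to 23 N, so the lever is on its stop. I retract and verify.

Call:
send_rows(
  plan=[
    [[0,0,-0.4],[0,0,0]],
    [[0,0,-0.6],[0,0,0]],
    [[0,0,-0.8],[0,0,0]],
    [[0,0,-0.8],[0,0,0]],
    [[0,0,-0.8],[0,0,0]],
    [[0,0,-0.8],[0,0,0]],
    [[0,0,-0.5],[0,0,0]],
    [[0,0,0],[0,0,0]],
    [[0,0,0],[0,0,0]],
    [[0,0,0],[0,0,0]],
  ],
)

```text
time: 37.4
tool_pos: [0.535, 0.1691, 0.2467]
tool_rot: [-3.133, -0.398, 1.765]
contact_force: [-0.1, -0.2, -0.2]
opening: 0.0003
grip_force: 0.0
```

```bash
python3 cap.py
python3 - <<'E'
from h import *
from cell import read_camera
C=cam('wrist');im,d=read_camera('wrist');P=cloud('wrist',d,C);q=P.reshape(-1,3)
i2,_=read_camera('scene');cv2.imwrite('pics/w7.png',np.hstack([cv2.resize(im,(400,250)),cv2.resize(i2[100:275,200:480],(400,250))]))
Rm=np.array([[np.cos(YAW),-np.sin(YAW)],[np.sin(YAW),np.cos(YAW)]]);l=(q[:,:2]-C0)@Rm*1000
hs=cv2.cvtColor(im,cv2.COLOR_BGR2HSV).reshape(-1,3)
k=(hs[:,1]>150)&((hs[:,0]<6)|(hs[:,0]>174))&(q[:,2]>.11)&(q[:,2]<.18)&(abs(l[:,0]+40)<4)
s=np.polyfit(l[k,1],q[k,2]*1000,1);print('lever',k.sum(),'slope deg',np.degrees(np.arctan(s[0])),'z at -15',np.polyval(s,-15))
z=(q[:,2]>.107)&(q[:,2]<.121)
for nm,k in(('bar',z&(l[:,1]>35)&(l[:,1]<75)),('wing',z&(l[:,1]>19)&(l[:,1]<30))):
    h,e=np.histogram(l[k,0],np.arange(-40,120,2));print(nm,[(int(a),int(b)) for a,b in zip(e,h) if b>4])
E
```

```text
wrist 1759 cap range [[35.4, -15.5], [74.4, 23.8]] mid [54.9  4.2] z 181.16576692811523 slope [-0.002 -0.026]
body circle fit 314 [54.   1.7] r 28.3
top 432 cap range [[37.1, -17.1], [76.2, 22.5]] mid [56.7  2.7] z 181.96342099266266 slope [-0.007 -0.038]
lever 408 slope deg 15.255435399730501 z at -15 140.00392525679007
bar [(-20, 47), (-18, 59), (-16, 70), (-14, 71), (-12, 62), (-10, 57), (-8, 57), (-6, 69), (-4, 65), (-2, 11), (98, 22), (100, 52), (102, 51), (104, 56), (106, 55), (108, 55), (110, 53), (112, 51), (114, 15)]
wing [(-20, 15), (-18, 19), (-16, 11), (-14, 19), (-12, 19), (-10, 20), (-8, 20), (-6, 13), (-4, 15), (-2, 9), (20, 6), (22, 12), (24, 15), (26, 18), (28, 18), (30, 20), (32, 15), (34, 7), (108, 13), (110, 13), (112, 17), (114, 6)]
```

View pics/w7.png

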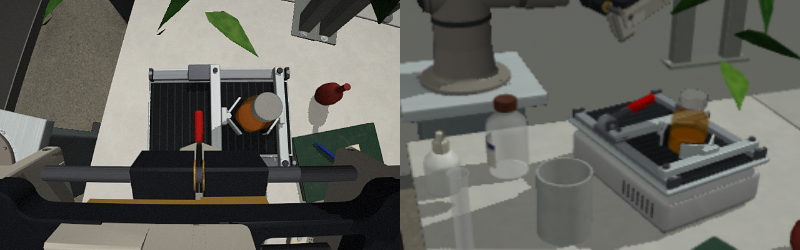

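The lever is flat at 15°, which is on its stop. The bar is about 2 mm further forward while the jaw wings stayed put, so the jaw is pushed in. The bottle is upright in both jaws.

```bash
python3 -c "
from cell import robot
print(robot.hand_in())"
```

```text
the job is handed in; nothing more can be done
None
```

I handed the job in at about 38 s on the robot's clock; no verdict came back. By my last measurements the amber bottle stands upright in both jaws, about 2–5 mm from the nest point, the sprung jaw is pushed in by an estimated 4 mm, and the lever is on its stop.

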